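# Refill the balm-stick dispenser on the shop counter

### The job

Refill the counter dispenser: carry the blue stock tray to it with the sticks still in it, set it flat on the wooden ledge with its open lip at the edge above the V-chute, and let go. Then take the tray by its rear bar and tip it up over that edge so that all three sticks slide out and come to rest in line, end to end in the chute's fold, down against the stop. Lower the empty tray flat onto the ledge again with its lip at the edge, let go, and leave the other things on the counter alone.

Things in the scene. Friction and masses are not known exactly. Their poses are not given: they have to be found in the camera images.
- tray_mid (a point): Centre of the blue stock tray (half-way along, across, up; 17 mm above its underside). Open channel 216 mm long, 56 wide (50 inside), 34 high, floor 4 mm. x points to its open pour lip 108 mm ahead; the front 62 mm narrow to a 40 mm spout, its floor rising 2 mm at the lip; y across, z up. About 0.28 kg, 0.42 with the sticks. The side walls can be gripped from above at the middle.
- tray_bar: Steel bar behind the tray's rear wall, for lifting its rear end: round crossbar 10 mm thick, 48 mm long between two side arms. Origin at the bar's centre, 148 mm behind the tray's middle, 24 mm above its underside, 35 mm clear of the rear wall; axes as the tray (y along the bar). It can turn between flat finger pads.
- tray_lip (a point): Middle of the tray's pour lip, at its underside; same axes as the tray.
- pour_edge (a point): Middle of the front edge of the dispenser's flat wooden ledge, at its top (185 mm above the counter), above the chute's fold. x points towards the chute, y along the edge, z up. The ledge runs 205 mm back (-x) and is 136 mm wide; nothing stands up from it, so the tray's rear and bar may reach past its back. Friction keeps the tray from slipping.
- chute: Fixed aluminium V-chute: two 75 mm plates at 90 degrees, fold 280 mm long from head to end stop, sloping 26 degrees down from the ledge's front, where the fold lies 40 mm below the ledge's top and the rims (106 mm apart) 9 mm above it. Origin on the fold at its head; x down along the fold to the stop, y across, z up out of the V. A stick in the fold has its centre 18 mm above it.
- stick_1_centre (a point): Centre of a yellow balm stick with a white cap: smooth round tube 62 mm long, 26 mm thick, 45 g; x along its length. Three alike start lying lengthwise, one behind another, in the tray. Tipped steadily to about 30 degrees they run out over the lip and slide down the chute by themselves; tipped abruptly they tumble.
- stick_2_centre (a point): Centre of the second stick, like the first.
- stick_3_centre (a point): Centre of the third stick, like the first.
- card_terminal: Bystander: black card terminal lying flat, 165 x 76 x 22 mm, origin under its centre.
- coin_bowl: Bystander: shallow brown bowl for change, 172 mm across, 34 mm high, origin under its centre.
- sanitiser: Bystander: clear pump bottle with a white pump, 60 mm across, 160 mm high, origin under its centre.
- pen_pot: Bystander: black pot of pens, 76 mm across, 150 mm high with the pens, origin under its centre.
- wax_tin: Bystander: blue tin with a white lid, 70 mm across, 48 mm high, origin under its centre.
- balm_jar: Bystander: green jar with a white lid, 70 mm across, 48 mm high, origin under its centre.
- carabiner: Bystander: red carabiner lying flat, about 115 x 63 x 11 mm, origin under its centre.

How it is judged:
By the outcome, as a careful person would: the job done as asked, in the order asked, and still so for the second after the job is handed in, with the robot touching nothing.
It also fails if it takes over 69 s, if anything falls off the work surface, if the arm or the gripper's body presses on something with over 40 N, if the wrist force passes 120 N, or if a joint passes its speed limit or range.

### The arm

A 7-joint arm with a two-finger parallel gripper is mounted at the origin on the work surface. World frame = base frame: x ahead of the robot, y to its left, z up, the work surface at z = 0. Lengths are in m, angles in rad, forces in N, time in s.
With the tool pointing down it reaches from about 0.4 to 0.875 m from the base axis. Payload 19.3 kg.
Tool frame: the origin (TCP) lies midway between the tips of the shut fingers; the grasp point (between the pads) lies 19 mm behind it; x points along the fingers, y is the direction in which the jaws open and shut, and the axes are right-handed (so a half turn about x gives the same grasp; the last joint's range is limited). The gripper opens to 85 mm and grips with 20 to 120 N. Pads are 22 mm wide; open, the fingers measure 114 mm over their backs; the gripper's body (76 mm by 85 mm) begins 54 mm behind the grasp point. The pads swing forward as they close: fully open they stand 13 mm farther back than shut.
Start: joints at [-1.363, 0.521, -0.036, 1.599, 0.021, 1.021, -0.113], TCP at [0.171, 0.601, 0.204] pointing down, gripper open.
Joint ranges: [-2.91, 2.91], [-0.3, 2.13], [-1.5, 1.42], [0.17, 2.43], [-1.26, 4.41], [0.16, 1.93], [-2.52, 2.52]. Speed limits (rad/s): [1.89, 1.89, 2.39, 2.39, 3.01, 3.01, 3.01].

### API

Orientations are given as [roll, pitch, yaw] about the fixed x, y, z axes, in that order (R = Rz(yaw) Ry(pitch) Rx(roll)).
In Python, from workcell import telemetry, vision, workorder gives the robot as it stands. The module is installed in compiled form; this text tells all that it offers.
- The arm moves only by the tool play_rows, never from a script. Its argument "deltas" is a list of rows, each a list of 7 numbers: the shift along the world's x, y, z in mm, then the turn, a rotation vector about the world's x, y, z in degrees, then the finger opening in mm, from 0 to 85.4. In form: [[x, y, z, wx, wy, wz, jaw], ...]. A call has 1 to 8 rows; each row shifts and turns the commanded pose from where the row before left it; what a row does not reach is not made up. A row lasts 1/8 s, in which the tool goes at most 62.5 mm and 10.7 degrees, less where a joint would pass 70% of its speed; a pose out of reach is approached as far as the arm can. A call with a gripper value outside its range is refused whole. The fingers move at their own pace and stop on an object; "grip_force" is the grip in N (left out, the last holds). Time passes only in rows, so rows that do not move let the fingers close. It gives the time, the measured TCP pose, the force and the opening at its end, in the units of the state.
- telemetry.observe(): the state, without advancing time (a new reading comes with each control period).
- vision.grab_frame(name): name is "side" or "top" or "wrist"; returns the picture (400x640x3 uint8, red, green, blue); there is no depth.
- vision.camera_info(name): a dict with "mtx" (3x3 intrinsics, pixels), "rvec" (rotation vector, rad) and "tvec" (3), from world to camera coordinates, as OpenCV has them. Camera axes: x right, y down, z forward; pixel columns grow to the right and rows downward; lengths in m; the calibration is good to about 2 mm. A picture is of the moment at which its call begins: read the wrist's pose just before it. camera_info takes no time and is no camera call; for the wrist camera it gives the pose at the moment of the call.
- workorder.job_done(): hands the job in, once; it reports no verdict.
The state is a dict: "clock": time; "qpos": joint angles; "qd": joint speeds; "joint_efforts": joint torques, N m; "position": TCP position; "tool_rot": TCP orientation; "force": force on the tool from outside, world axes, zero at the start; "moment": the same for the moment, N m; "grip_width": finger opening in m.
Only numpy, scipy, OpenCV 4.12 (cv2) and the standard library are available. Lean on these libraries where they do the work, as an engineer would, in place of code of your own. Each camera call takes 0.05 s, during which the arm holds its last target. There are 200 camera calls.

## Working session

There is one attempt and no reset: what is moved stays moved. The work goes in short steps, Python scripts to look and compute and a tool call to move; the robot and the scene stay as the last step left them, time stands still between calls to the robot, and variables do not carry over. Pictures are saved under pics/ and viewed, about 8 in all and at most 12, crops included, and the job is handed in when it is done.

Besides the shell and the picture viewer there is one more tool, called after ">>>" as name(argument=value, ...) on one line, values as JSON. play_rows: Moves the arm, as the interface text tells. Its arguments: {"type":"object","properties":{"deltas":{"type":"array","items":{"type":"array","items":{"type":"number"}}},"grip_force":{"type":"number"}},"required":["deltas"]}

```bash
mkdir -p pics; python3 - <<'E'
from workcell import telemetry, vision
import cv2,numpy as np
s=telemetry.observe();print({k:np.round(v,3).tolist() for k,v in s.items()})
for n in("top","side"):
    i=vision.camera_info(n);print(n,[np.round(i[k],3).tolist() for k in("mtx","rvec","tvec")])
    cv2.imwrite(f"pics/{n}0.png",vision.grab_frame(n)[:,:,::-1])
E
```

```text
{'clock': 0.0, 'qpos': [-1.363, 0.522, -0.036, 1.6, 0.021, 1.021, -0.113], 'qd': [0.0, 0.002, 0.001, 0.0, -0.001, -0.0, 0.001], 'joint_efforts': [0.001, -92.71, 1.98, -36.991, 0.018, 0.008, 0.0], 'position': [0.171, 0.601, 0.203], 'tool_rot': [-1.507, 1.57, -1.784], 'force': [-0.276, 1.074, 0.115], 'moment': [0.015, -0.022, -0.012], 'grip_width': 0.085}
top [[[420.989, 0.0, 322.968], [0.0, 420.989, 197.801], [0.0, 0.0, 1.0]], [2.111, -2.103, 0.231], [-0.009, 0.58, 1.258]]
side [[[410.057, 0.0, 320.847], [0.0, 410.057, 199.153], [0.0, 0.0, 1.0]], [2.307, -0.451, 0.183], [-0.506, 0.247, 1.169]]
```

View pics/top0.png

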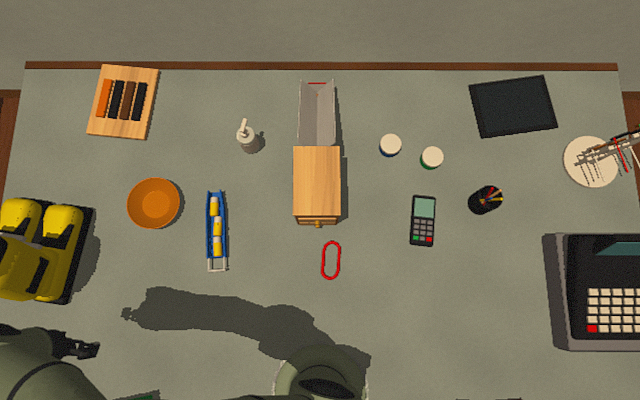

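View pics/side0.png

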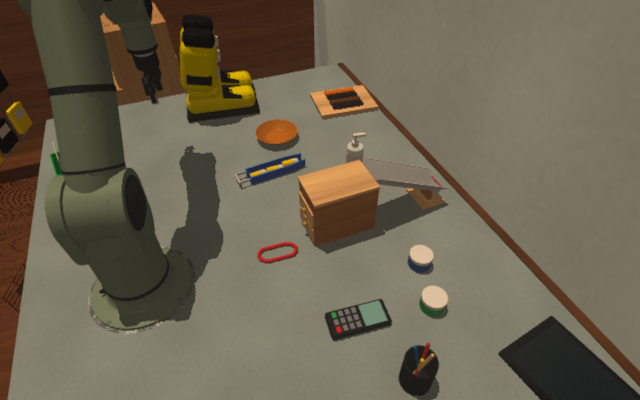

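```bash
cat > h.py <<'E'
import numpy as np,cv2
from scipy.spatial.transform import Rotation as Ro
def P(i):
    R=cv2.Rodrigues(np.array(i["rvec"],float))[0];return np.array(i["mtx"],float)@np.c_[R,np.array(i["tvec"],float).reshape(3)]
def tri(a,b,u,v):
    X=cv2.triangulatePoints(P(a),P(b),np.array(u,float).reshape(2,1),np.array(v,float).reshape(2,1));X=(X[:3]/X[3])[:,0]
    return X, [np.round(proj(c,X)-w,1).tolist() for c,w in((a,u),(b,v))]
def proj(i,X):
    p=P(i)@np.r_[X,1];return p[:2]/p[2]
def onz(i,u,z):
    M=P(i);A=np.c_[M[:,0],M[:,1],-np.r_[u,1]];s=np.linalg.solve(A,-(M[:,2]*z+M[:,3]));return np.r_[s[:2],z]
E
python3 - <<'E'
from h import *
t=cv2.imread("pics/top0.png");s=cv2.imread("pics/side0.png")
C=np.zeros((600,800,3),np.uint8)
def put(im,x,y,w,h,k,X,Y):
    C[Y:Y+h*k,X:X+w*k]=cv2.resize(im[y:y+h,x:x+w],None,fx=k,fy=k,interpolation=cv2.INTER_CUBIC)
put(t,195,180,45,100,6,0,0)      # tray 270x600
put(t,283,70,66,165,3,275,0)     # disp 198x495
put(s,230,145,80,45,4,478,0)   # 320x180
put(s,290,150,160,100,2,478,190)  # 320x200
put(s,295,160,90,50,3,478,400)
cv2.imwrite("pics/c1.png",C)
E
```

```text
(no output)
```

View pics/c1.png

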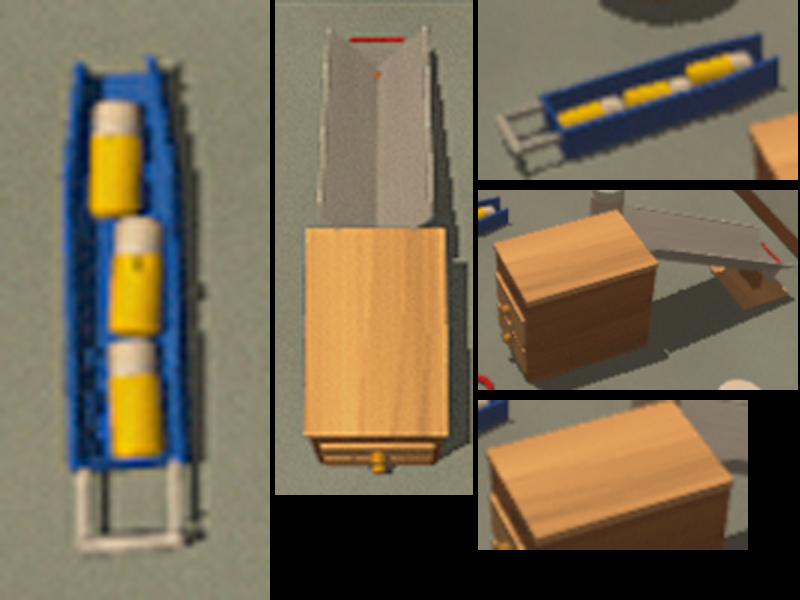

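```bash
python3 - <<'E'
from h import *
from workcell import vision
t=vision.camera_info("top");s=vision.camera_info("side")
D=dict(rearL=((206.7,258),(246.2,169.2)),rearR=((226.7,257.5),(251.7,177.5)),lipL=((208,190.5),(300.5,154.5)),lipR=((220.3,190),(304.5,160)),
barL=((208.3,270.5),(236.2,174.5)),barR=((225.5,269.5),(239.7,181.7)),
FL=((293,146),(359.5,160.5)),FR=((340,146),(379,187.5)),RL=((293,215.3),(299.5,176.5)),RR=((340.3,215.3),(316,208)))
for k,(u,v) in D.items():
    X,e=tri(t,s,u,v);print(k,X.round(3),e, onz(t,u,.185 if k.isupper() else (.024 if 'bar' in k else .034)).round(4))
for n,u in dict(rear=(300,444),foldhead=(377,228),stop=(377,38)).items(): pass
for n,px in dict(bowl=(155,203),sanit=(251,145),carab=(331,260)).items(): print(n,onz(t,px,0.02).round(3))
w=vision.camera_info("wrist");print(w["mtx"],w["tvec"]);R=cv2.Rodrigues(np.array(w["rvec"]))[0];print("campos",-R.T@np.ravel(w["tvec"]),R)
E
```

```text
rearL [0.395 0.355 0.03 ] [[0.1, -0.6], [-0.5, 0.1]] [0.3928 0.3542 0.034 ]
rearR [0.398 0.29  0.041] [[0.1, -1.1], [-1.0, 0.2]] [0.3946 0.2921 0.034 ]
lipL [0.61  0.366 0.026] [[-0.0, 0.0], [0.0, -0.0]] [0.6087 0.3637 0.034 ]
lipR [0.612 0.325 0.029] [[-0.0, 0.0], [0.0, -0.0]] [0.6105 0.3241 0.034 ]
barL [0.356 0.35  0.022] [[0.0, -0.4], [-0.3, 0.1]] [0.3549 0.3495 0.024 ]
barR [0.358 0.294 0.033] [[0.0, -0.0], [-0.0, 0.0]] [0.3582 0.2961 0.024 ]
FL [0.71  0.082 0.178] [[0.0, -0.1], [-0.1, 0.0]] [0.7074 0.0813 0.185 ]
FR [ 0.708 -0.056  0.182] [[-0.1, 0.4], [0.4, -0.2]] [ 0.7079 -0.056   0.185 ]
RL [0.505 0.077 0.182] [[0.2, -1.1], [-1.1, 0.3]] [0.5018 0.0774 0.185 ]
RR [ 0.507 -0.057  0.174] [[0.1, -0.8], [-0.8, 0.2]] [ 0.5024 -0.0559  0.185 ]
bowl [0.57  0.536 0.02 ]
sanit [0.769 0.234 0.02 ]
carab [ 0.389 -0.033  0.02 ]
[[340.03408649   0.         325.33435357]
 [  0.         340.03408649 195.96419206]
 [  0.           0.           1.        ]] [-0.62429565 -0.03786383  0.37973472]
campos [0.10151118 0.62088122 0.37360298] [[ 0.27400977  0.9617254  -0.00170405]
 [ 0.92155672 -0.26205755  0.28645952]
 [ 0.27504884 -0.08006309 -0.95809083]]
```

```bash
python3 - <<'E'
from h import *
from workcell import telemetry
s=telemetry.observe();R=Ro.from_euler("xyz",s["tool_rot"]).as_matrix();print(R.round(3),s["position"])
ty=np.radians(5.5)
for g in((np.cos(ty),np.sin(ty)),):
  for sg in(1,-1):
    T=np.c_[[0,0,-1],[-sg*g[1],sg*g[0],0],[sg*g[0],sg*g[1],0]] 
    T[:,2]=np.cross(T[:,0],T[:,1])
    print(sg,np.degrees(Ro.from_matrix(T@R.T).as_rotvec()).round(1))
E
```

```text
[[-0.     0.274  0.962]
 [-0.001  0.962 -0.274]
 [-1.    -0.001  0.   ]] [0.17132821 0.60071948 0.20340474]
1 [ 0.1 -0.  21.4]
-1 [-0.000e+00 -1.000e-01 -1.586e+02]
```

>>> play_rows(deltas=[[41,-33.5,0,0,0,2.7,85],[41.5,-33.5,0,0,0,2.7,85],[41.5,-33.5,0,0,0,2.7,85],[41.5,-33.5,0,0,0,2.7,85],[41.5,-33.5,0,0,0,2.7,85],[41.5,-33.5,0,0,0,2.7,85],[41,-33,0,0,0,2.6,85],[41,-33,0,0,0,2.6,85]])

```text
clock: 1.1
position: [0.503, 0.3328, 0.2037]
tool_rot: [-2.799, 1.57, -2.701]
force: [-0.6, 0.5, -0.5]
grip_width: 0.0847
```

>>> play_rows(deltas=[[0,0,0,0,0,0,85],[0,0,0,0,0,0,85]])

```text
clock: 1.35
position: [0.5015, 0.3342, 0.2036]
tool_rot: [3.089, 1.57, -3.099]
force: [0.6, 0.7, -0.3]
grip_width: 0.085
```

```bash
python3 - <<'E'
from h import *
from workcell import telemetry,vision
import json
s=telemetry.observe();i=vision.camera_info("wrist");im=vision.grab_frame("wrist")
print(s["position"],s["tool_rot"],np.round(s["qpos"],2))
R=Ro.from_euler("xyz",s["tool_rot"]).as_matrix();print(R.round(3))
json.dump({k:np.array(i[k]).tolist() for k in i if k in("mtx","rvec","tvec")},open("w1.json","w"))
cv2.imwrite("pics/w1.png",im[:,:,::-1])
E
```

```text
[0.50147766 0.33421196 0.20357355] [ 3.0890858   1.57003159 -3.09884092] [-0.65  0.49 -0.05  1.66  0.03  1.    0.96]
[[-0.001 -0.095  0.995]
 [-0.     0.995  0.095]
 [-1.     0.    -0.001]]
```

View pics/w1.png

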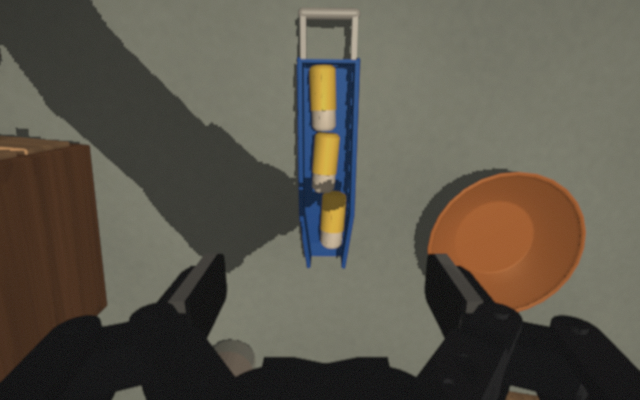

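```bash
python3 - <<'E'
from h import *
import json
i=json.load(open("w1.json"))
for n,u,z in(("rR",(297.5,60),.034),("rL",(360,60),.034),("lR",(308,266),.034),("lL",(346.5,267),.034),("bR",(301,15),.024),("bL",(358,15),.024)): print(n,onz(i,u,z).round(4))
E
```

```text
rR [0.4009 0.2982 0.034 ]
rL [0.3954 0.3562 0.034 ]
lR [0.6127 0.3253 0.034 ]
lL [0.6098 0.368  0.034 ]
bR [0.361  0.2978 0.024 ]
bL [0.3559 0.3504 0.024 ]
```

>>> play_rows(deltas=[[1.5,1,-30,0,0,0,85],[0,0,-45,0,0,0,85],[0,0,-45,0,0,0,85],[0,0,-35,0,0,0,85],[0,0,-20,0,0,0,85],[0,0,-12,0,0,0,80],[0,0,-8,0,0,0,70],[0,0,-4,0,0,0,64]], grip_force=40)

```text
clock: 2.4
position: [0.5037, 0.3353, 0.0052]
tool_rot: [0.549, 1.57, 0.645]
force: [-0.4, 0.3, -0.3]
grip_width: 0.0639
```

>>> play_rows(deltas=[[0,0,0,0,0,0,56],[0,0,0,0,0,0,50],[0,0,0,0,0,0,45],[0,0,0,0,0,0,45]])

```text
clock: 2.9
position: [0.5035, 0.3351, 0.0051]
tool_rot: [0.373, 1.571, 0.469]
force: [1.3, 0.4, -0.2]
grip_width: 0.0452
```

```bash
python3 - <<'E'
from h import *
from workcell import telemetry,vision
s=telemetry.observe();print(s["grip_width"],s["force"],s["position"])
w=vision.grab_frame("wrist")[:,:,::-1];sd=vision.grab_frame("side")[:,:,::-1]
C=np.zeros((400,800,3),np.uint8);C[:,:400]=w[:,120:520];C[:,400:]=cv2.resize(sd[110:210,210:310],(400,400),interpolation=cv2.INTER_CUBIC)
cv2.imwrite("pics/w2.png",C)
E
```

```text
0.04521936826096483 [ 1.26072945  0.43226095 -0.24512127] [0.50354239 0.33506024 0.00507608]
```

View pics/w2.png

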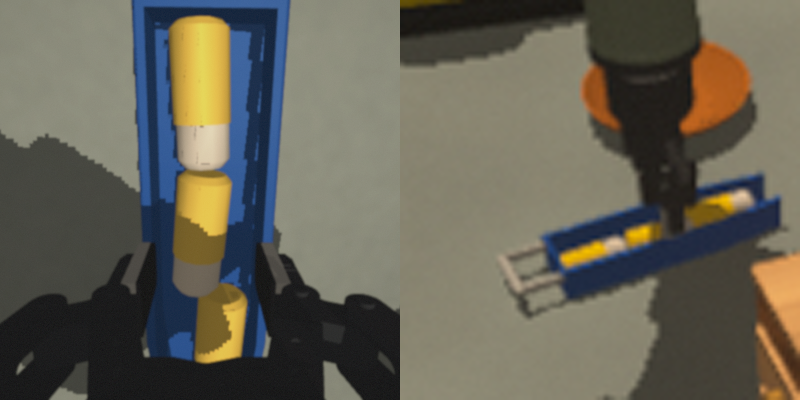

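```bash
python3 - <<'E'
from h import *
from workcell import vision
s=vision.camera_info("side");w=vision.camera_info("wrist")
for y in(-.028,0,.028):
  for z in(0,.013,.034,.06):
    X=[.5035-y*.09,.335+y,z];p=proj(s,X);q=proj(w,X);print(y,z,"crop side",((p-[210,110])*4+[400,0]).round(0),"wrist",(q-[120,0]).round())
E
```

```text
-0.028 0 crop side [678. 264.] wrist [155. 231.]
-0.028 0.013 crop side [677. 253.] wrist [151. 240.]
-0.028 0.034 crop side [675. 236.] wrist [144. 259.]
-0.028 0.06 crop side [673. 213.] wrist [132. 291.]
0 0 crop side [666. 246.] wrist [205. 231.]
0 0.013 crop side [665. 236.] wrist [205. 241.]
0 0.034 crop side [663. 218.] wrist [205. 260.]
0 0.06 crop side [661. 196.] wrist [205. 291.]
0.028 0 crop side [655. 229.] wrist [256. 231.]
0.028 0.013 crop side [654. 218.] wrist [260. 241.]
0.028 0.034 crop side [652. 201.] wrist [267. 260.]
0.028 0.06 crop side [649. 179.] wrist [278. 292.]
```

```bash
python3 - <<'E'
from h import *
from workcell import vision
sd=vision.grab_frame("side")[:,:,::-1];w=vision.grab_frame("wrist")[:,:,::-1]
C=np.zeros((480,800,3),np.uint8)
C[:,:480]=cv2.resize(sd[140:190,240:290],(480,480),interpolation=cv2.INTER_CUBIC)
C[:320,480:]=cv2.resize(w[220:380,240:400],(320,320))
cv2.imwrite("pics/w3.png",C)
E
```

```text
(no output)
```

View pics/w3.png

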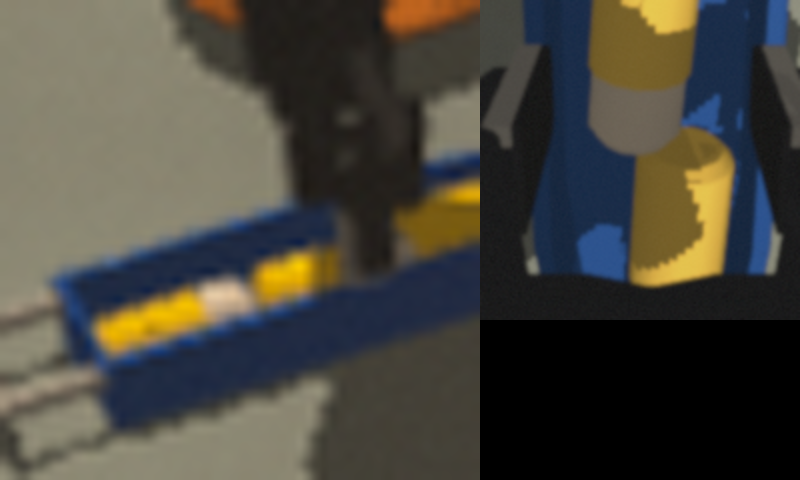

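>>> play_rows(deltas=[[0,0,0,0,0,0,75],[0,0,0,0,0,0,75],[0,0,-2,0,0,0,75],[0,0,-2,0,0,0,75],[0,0,0,0,0,0,75]])

```text
clock: 3.72
position: [0.5033, 0.3349, 0.0006]
tool_rot: [-2.482, 1.57, -2.386]
force: [-0.2, 0.2, 0.3]
grip_width: 0.0752
```

```bash
python3 - <<'E'
from h import *
from workcell import vision
sd=vision.grab_frame("side")[:,:,::-1];w=vision.grab_frame("wrist")[:,:,::-1]
C=np.zeros((600,800,3),np.uint8)
C[:480,:480]=cv2.resize(sd[140:190,240:290],(480,480),interpolation=cv2.INTER_CUBIC)
C[:400,480:]=w[:,160:480]
cv2.imwrite("pics/w4.png",C)
s=vision.camera_info("side");w=vision.camera_info("wrist")
for y in(-.0375,):
  for z in(0,.013,.034,.06):
   for dx in(-.011,.011):
    X=[.5035-y*.09+dx,.335+y,z];p=proj(s,X);q=proj(w,X);print(dx,z,"side",((p-[240,140])*9.6).round(0),"wrist",(q+[320,0]).round())
E
```

```text
-0.011 0 side [362. 367.] wrist [577. 215.]
0.011 0 side [417. 353.] wrist [575. 252.]
-0.011 0.013 side [359. 341.] wrist [572. 224.]
0.011 0.013 side [415. 327.] wrist [570. 263.]
-0.011 0.034 side [355. 299.] wrist [562. 241.]
0.011 0.034 side [411. 285.] wrist [561. 285.]
-0.011 0.06 side [349. 245.] wrist [545. 271.]
0.011 0.06 side [406. 231.] wrist [544. 322.]
```

View pics/w4.png

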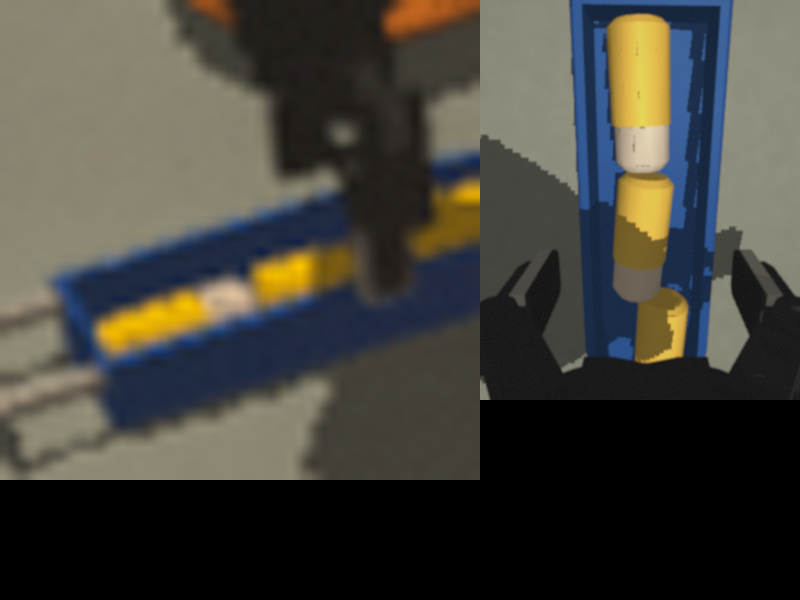

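>>> play_rows(deltas=[[0,0,-4,0,0,0,75],[0,0,-4,0,0,0,75],[0,0,-4,0,0,0,75],[0,0,-4,0,0,0,75],[0,0,-3,0,0,0,75],[0,0,0,0,0,0,75]])

```text
clock: 4.58
position: [0.5033, 0.3349, -0.0184]
tool_rot: [-2.518, 1.57, -2.423]
force: [0.2, -0.1, 0.1]
grip_width: 0.0751
```

>>> play_rows(deltas=[[0,0,0,0,0,0,65],[0,0,0,0,0,0,58],[0,0,0,0,0,0,52],[0,0,0,0,0,0,50],[0,0,0,0,0,0,50]], grip_force=40)

```text
clock: 5.2
position: [0.5036, 0.3353, -0.0177]
tool_rot: [0.765, 1.57, 0.861]
force: [-0.9, -0.3, 5.3]
grip_width: 0.0552
```

>>> play_rows(deltas=[[0,0,0,0,0,0,50],[0,0,5,0,0,0,50],[0,0,12,0,0,0,50],[0,0,22,0,0,0,50],[0,0,32,0,0,0,50],[0,0,38,0,0,0,50],[0,0,38,0,0,0,50],[0,0,38,0,0,0,50]], grip_force=70)

```text
clock: 6.2
position: [0.5032, 0.3348, 0.1688]
tool_rot: [0.266, 1.571, 0.362]
force: [-0.8, -0.2, -4.8]
grip_width: 0.0546
```

>>> play_rows(deltas=[[0,0,28,0,0,0,50],[4,-14,18,0,0,-0.2,50],[8,-26,6,0,0,-0.4,50],[11,-37,0,0,0,-0.6,50],[12,-42,0,0,0,-0.7,50],[13,-44,0,0,0,-0.7,50],[13,-44,0,0,0,-0.7,50],[12,-40,0,0,0,-0.6,50]])

```text
clock: 7.2
position: [0.5763, 0.085, 0.2188]
tool_rot: [-2.403, 1.57, -2.377]
force: [0.3, 0.1, -4.8]
grip_width: 0.0541
```

>>> play_rows(deltas=[[10,-33,0,0,0,-0.5,50],[7,-23,0,0,0,-0.4,50],[4,-14,0,0,0,-0.2,50],[2,-6,0,0,0,0,50],[0,0,0,0,0,0,50],[0,0,0,0,0,0,50]])

```text
clock: 7.95
position: [0.5993, 0.0132, 0.2189]
tool_rot: [1.973, 1.57, 1.982]
force: [0.5, -0.2, -4.8]
grip_width: 0.0548
```

```bash
python3 - <<'E'
from h import *
from workcell import telemetry,vision
import json
s=telemetry.observe();i=vision.camera_info("wrist");im=vision.grab_frame("wrist")[:,:,::-1]
print(s["position"],np.round(s["qpos"],2),s["grip_width"],s["force"])
R=Ro.from_euler("xyz",s["tool_rot"]).as_matrix();print(R.round(3))
json.dump({k:np.array(i[k]).tolist() for k in i if k in("mtx","rvec","tvec")},open("w5.json","w"))
t=vision.grab_frame("top")[:,:,::-1];sd=vision.grab_frame("side")[:,:,::-1]
cv2.imwrite("pics/t5raw.png",t)
C=np.zeros((600,800,3),np.uint8)
C[:400,:400]=im[:,120:520]
C[:600,400:]=cv2.resize(t[85:235,270:370],(400,600),interpolation=cv2.INTER_CUBIC)
C[400:600,:400]=cv2.resize(sd[120:220,250:450],(400,200))
cv2.imwrite("pics/w5.png",C)
E
```

```text
[0.59926194 0.01317176 0.21885612] [-0.15  0.47  0.05  1.66 -0.02  1.02  1.48] 0.05481162155853562 [ 0.53562895 -0.23384214 -4.78513271]
[[-0.   -0.01  1.  ]
 [ 0.    1.    0.01]
 [-1.    0.   -0.  ]]
```

View pics/w5.png

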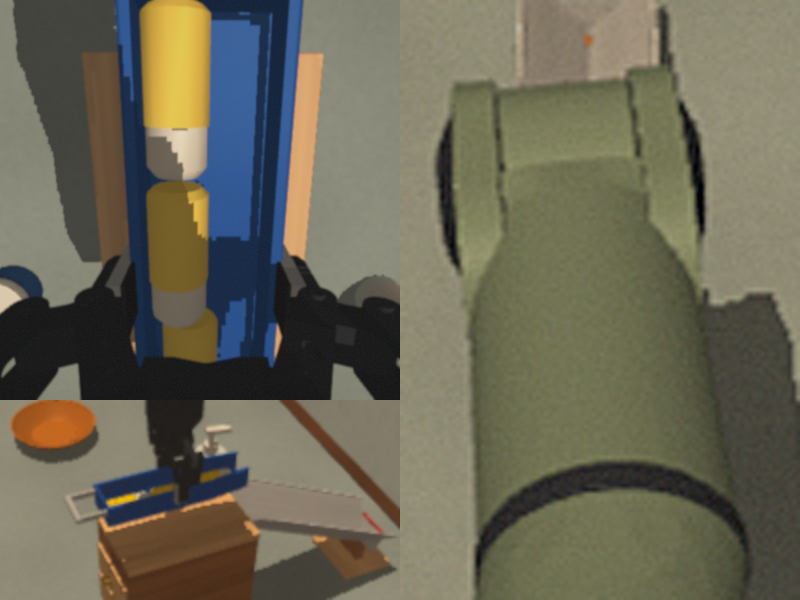

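```bash
python3 - <<'E'
from h import *
import json
i=json.load(open("w5.json"))
for n,u,z in(("ledge rR",(202,54),.185),("ledge rL",(442,54),.185),("ledgeR2",(213,260),.185),("ledgeL2",(417,250),.185),("tr R0",(238,5),.2707),("tr L0",(423,5),.2707),("tr R1",(252.5,240),.2707),("trL1",(404,220),.2707)): print(n,onz(i,u,z).round(4))
# edge fits
im=cv2.imread("pics/w5.png")[:400,:400].astype(int)
blue=(im[...,0]-im[...,2]>40)&(im[...,0]>90)
wood=(im[...,2]-im[...,0]>35)&(im[...,2]>120)
for y in range(5,255,25):
    b=np.where(blue[y])[0];w=np.where(wood[y])[0];w=w[(w<140)|(w>270)]
    print(y,(b.min()+120,b.max()+120) if len(b) else None,(w.min()+120,w.max()+120) if len(w) else None)
E
```

```text
ledge rR [ 0.5057 -0.0566  0.185 ]
ledge rL [0.5044 0.0771 0.185 ]
ledgeR2 [ 0.6327 -0.0612  0.185 ]
ledgeL2 [0.624  0.0736 0.185 ]
tr R0 [ 0.5002 -0.0151  0.2707]
tr L0 [0.4997 0.0425 0.2707]
tr R1 [ 0.5796 -0.0146  0.2707]
trL1 [0.571  0.042  0.2707]
5 (np.int64(235), np.int64(422)) None
30 (np.int64(237), np.int64(420)) None
55 (np.int64(242), np.int64(417)) (np.int64(419), np.int64(443))
80 (np.int64(249), np.int64(415)) (np.int64(417), np.int64(441))
105 (np.int64(330), np.int64(413)) (np.int64(415), np.int64(439))
130 (np.int64(328), np.int64(411)) (np.int64(413), np.int64(436))
155 (np.int64(328), np.int64(409)) (np.int64(411), np.int64(434))
180 (np.int64(310), np.int64(407)) (np.int64(409), np.int64(432))
205 (np.int64(329), np.int64(405)) (np.int64(407), np.int64(430))
230 (np.int64(329), np.int64(403)) (np.int64(405), np.int64(427))
```

>>> play_rows(deltas=[[1,-1.5,-6,0,0,0.4,50],[0,0,-10,0,0,0,50],[0,0,-12,0,0,0,50],[0,0,-10,0,0,0,50],[0,0,-6,0,0,0,50],[0,0,-3,0,0,0,50],[0,0,-1.5,0,0,0,50],[0,0,0,0,0,0,50]])

```text
clock: 9.1
position: [0.6005, 0.0105, 0.1705]
tool_rot: [0.03, 1.571, 0.046]
force: [-1.2, -0.6, -4.4]
grip_width: 0.0548
```

>>> play_rows(deltas=[[0,0,-1,0,0,0,50],[0,0,-1,0,0,0,50],[0,0,0,0,0,0,50]])

```text
clock: 9.48
position: [0.6004, 0.0105, 0.1683]
tool_rot: [-2.635, 1.571, -2.619]
force: [-0.3, -0.1, -3.8]
grip_width: 0.0545
```

>>> play_rows(deltas=[[0,0,-1,0,0,0,50],[0,0,0,0,0,0,50]])

```text
clock: 9.72
position: [0.6005, 0.0105, 0.1675]
tool_rot: [0.018, 1.571, 0.033]
force: [-0.3, -0.3, -0.7]
grip_width: 0.0548
```

>>> play_rows(deltas=[[0,0,-1,0,0,0,50],[0,0,0,0,0,0,50]])

```text
clock: 9.98
position: [0.6005, 0.0105, 0.1675]
tool_rot: [0.291, 1.57, 0.306]
force: [-7.0, -0.0, 13.7]
grip_width: 0.0549
```

>>> play_rows(deltas=[[0,0,0.5,0,0,0,58],[0,0,0,0,0,0,65],[0,0,0,0,0,0,74],[0,0,5,0,0,0,76],[0,0,15,0,0,0,76],[0,0,35,0,0,0,76],[0,0,45,0,0,0,76],[0,0,30,0,0,0,76]])

```text
clock: 10.98
position: [0.6008, 0.0105, 0.3002]
tool_rot: [0.085, 1.568, 0.1]
force: [-0.8, -0.5, -0.4]
grip_width: 0.076
```

>>> play_rows(deltas=[[-8,0,10,0,0,-10,60],[-17,0,0,0,0,-10.5,45],[-25,0,0,0,0,-10.5,34],[-28,0,0,0,0,-10.5,30],[-28,0,0,0,0,-10.5,30],[-24,0,0,0,0,-10.5,30],[-14,0,0,0,0,-10.5,30],[-5,0,0,0,0,-10,30]])

```text
clock: 11.98
position: [0.4509, 0.0105, 0.3081]
tool_rot: [2.017, 1.569, 0.578]
force: [0.7, -0.4, 0.4]
grip_width: 0.0306
```

>>> play_rows(deltas=[[0,0,0,0,0,-7.7,30],[0,0,0,0,0,0,30],[0,0,0,0,0,0,30]])

```text
clock: 12.35
position: [0.4515, 0.0105, 0.3073]
tool_rot: [1.969, 1.57, 0.405]
force: [0.0, 0.8, -0.6]
grip_width: 0.03
```

```bash
python3 - <<'E'
from h import *
from workcell import telemetry,vision
import json
s=telemetry.observe();i=vision.camera_info("wrist");im=vision.grab_frame("wrist")[:,:,::-1]
print(s["position"],np.round(s["qpos"],2),s["grip_width"],s["force"])
R=Ro.from_euler("xyz",s["tool_rot"]).as_matrix();print(R.round(3))
json.dump({k:np.array(i[k]).tolist() for k in i if k in("mtx","rvec","tvec")},open("w6.json","w"))
t=vision.grab_frame("top")[:,:,::-1];sd=vision.grab_frame("side")[:,:,::-1]
cv2.imwrite("pics/w6raw.png",im)
C=np.zeros((600,800,3),np.uint8)
C[:300,:480]=cv2.resize(im,(480,300),interpolation=cv2.INTER_AREA)
C[:600,480:]=cv2.resize(t[100:250,276:356],(320,600),interpolation=cv2.INTER_CUBIC)
C[300:600,:480]=cv2.resize(sd[130:230,250:410],(480,300),interpolation=cv2.INTER_CUBIC)
cv2.imwrite("pics/w6.png",C)
E
```

```text
[0.45150664 0.01054101 0.30732493] [-0.41  0.13  0.28  1.9  -0.04  1.12 -0.1 ] 0.03002770168981022 [ 0.04010063  0.77908742 -0.57073298]
[[ 0.     1.     0.006]
 [ 0.     0.006 -1.   ]
 [-1.     0.    -0.   ]]
```

View pics/w6.png

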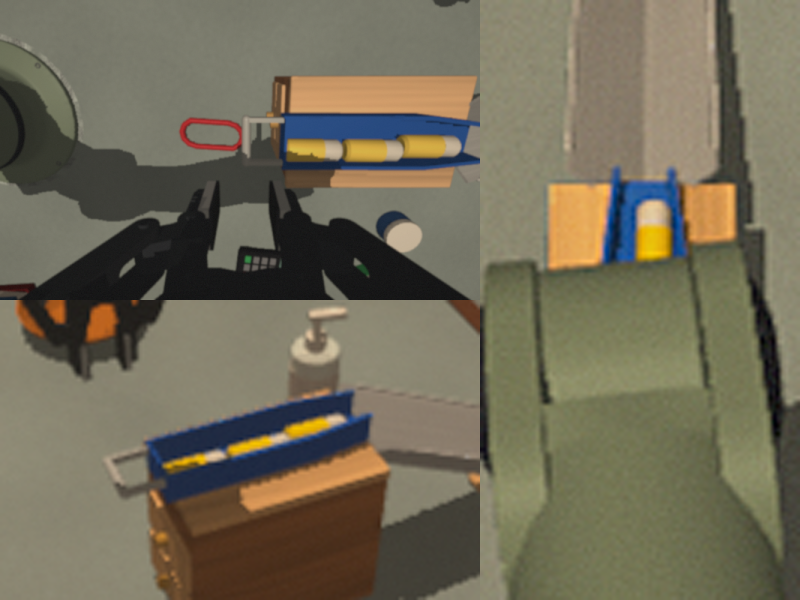

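```bash
python3 - <<'E'
from h import *
from workcell import vision
import json
t=vision.camera_info("top");i=json.load(open("w6.json"));s=vision.camera_info("side")
for n,u,z in(("lipL",(310.3,142.5),.219),("lipR",(324.3,142),.219),("edgeL",(293,145.75),.185),("edgeR",(340.25,145.75),.185),("foldhead",(316.75,144.5),.145)):print(n,onz(t,u,z).round(4))
for n,u,z in(("bar far",(329,158),.209),("bar near",(327,215),.209),("rear far",(376,152),.219),("rear near",(374,227),.219)):print(n,onz(i,u,z).round(4))
im=cv2.imread("pics/w6raw.png");im=im[130:250,290:480];cv2.imwrite("pics/w6c.png",cv2.resize(im,None,fx=4,fy=4,interpolation=cv2.INTER_CUBIC))
# side: bar triangulate, side px from crop
for n,a,b in(("farend",(329,158),((107)/3+250,(455-300)/3+130)),("nearend",(327,215),(122/3+250,(490-300)/3+130))):print(n,tri(i,s,a,b))
g=cv2.cvtColor(im,cv2.COLOR_BGR2GRAY)
print(g[40:75:6,25:60])
E
```

```text
lipL [0.706  0.0298 0.219 ]
lipR [ 0.7077 -0.01    0.219 ]
edgeL [0.7081 0.0813 0.185 ]
edgeR [ 0.7087 -0.0568  0.185 ]
foldhead [0.7266 0.0126 0.145 ]
bar far [0.4545 0.0346 0.209 ]
bar near [ 0.4533 -0.0136  0.209 ]
rear far [0.4903 0.0413 0.219 ]
rear near [ 0.4917 -0.0202  0.219 ]
farend (array([0.45394996, 0.03575094, 0.21444853]), [[-0.6, -0.2], [0.1, -0.0]])
nearend (array([ 0.45244494, -0.01243128,  0.21173833]), [[-1.0, -0.2], [0.2, -0.0]])
[[ 83  83  83  78  73  71  78  97 119 133 143 151 159 160 156 148 137 126
  114 111 115 121 122 123 125 123 109  82  64  61  60  63  68  90 115]
 [122 116 103  87  78  80  88 103 119 134 144 151 156 161 156 146 138 126
  113 110 117 123 123 120 122 119 108  82  63  59  61  61  68  90 114]
 [123 124 123 115  94  78  86 103 120 134 142 151 157 159 156 146 138 126
  113 109 118 122 122 123 121 116 104  79  63  61  62  63  69  89 113]
 [121 112  97  80  77  82  90 103 121 134 143 151 157 160 154 147 136 125
  111 105 103  84  67  63  62  60  60  60  61  61  63  61  63  64  68]
 [ 84  78  62  52  46  48  63  90 117 133 143 150 156 159 154 146 136 124
  107  82  66  62  60  61  62  63  62  62  63  62  62  61  61  61  62]
 [110 104  81  64  63  64  71  94 119 133 144 151 156 158 152 145 135 122
  105  79  64  63  63  62  63  63  62  62  61  61  62  61  62  61  60]]
```

>>> play_rows(deltas=[[1.5,0,-20,0,0,0,30],[0,0,-30,0,0,0,30],[0,0,-30,0,0,0,30],[0,0,-23,0,0,0,30],[0,0,-12,0,0,0,30],[0,0,-8,0,0,0,30],[0,0,-6,0,0,0,30],[0,0,-4,0,0,0,30]], grip_force=30)

```text
clock: 13.5
position: [0.4531, 0.0106, 0.174]
tool_rot: [1.863, 1.57, 0.295]
force: [-0.4, -0.1, 0.5]
grip_width: 0.0298
```

>>> play_rows(deltas=[[0,0,0,0,0,0,22],[0,0,0,0,0,0,14],[0,0,0,0,0,0,10],[0,0,0,0,0,0,6],[0,0,0,0,0,0,6]])

```text
clock: 14.12
position: [0.4533, 0.0106, 0.1741]
tool_rot: [1.727, 1.57, 0.16]
force: [2.0, -0.7, 5.4]
grip_width: 0.0086
```

```bash
python3 - <<'E'
import numpy as np
th=np.r_[0,.5,1.5,3,4.5,6,7.5,9,10.5, 11.5+np.arange(8), 19.25+.75*np.arange(8), 25.25+.75*np.arange(8), 31+.5*np.arange(8)]
r=np.radians(th);p=1000*np.c_[-.256*np.cos(r)+.024*np.sin(r),.256*np.sin(r)+.024*np.cos(r)]
p-=p[0];d=np.diff(np.round(p,1),axis=0)
for k in range(0,len(d),8):print([[*x] for x in d[k:k+8].round(1).tolist()],p[min(k+8,len(d))].round(1))
E
```

```text
[[0.2, 2.2], [0.5, 4.5], [0.9, 6.7], [1.1, 6.6], [1.2, 6.6], [1.4, 6.6], [1.6, 6.6], [1.8, 6.5]] [ 8.7 46.3]
[[1.2, 4.3], [1.4, 4.2], [1.4, 4.3], [1.5, 4.2], [1.5, 4.2], [1.7, 4.2], [1.7, 4.2], [1.7, 4.1]] [20.8 80. ]
[[1.4, 3.1], [1.4, 3.0], [1.5, 3.0], [1.5, 3.1], [1.5, 2.9], [1.6, 3.0], [1.6, 3.0], [1.7, 2.9]] [ 33. 104.]
[[1.7, 2.9], [1.7, 2.9], [1.8, 2.9], [1.8, 2.8], [1.9, 2.8], [1.8, 2.8], [2.0, 2.8], [1.9, 2.7]] [ 47.6 126.6]
[[1.3, 1.8], [1.4, 1.8], [1.3, 1.8], [1.4, 1.8], [1.4, 1.8], [1.4, 1.7], [1.4, 1.8], [1.4, 1.7]] [ 58.6 140.8]
```

>>> play_rows(deltas=[[0.2,0,2.2,0,0,0,6],[0.5,0,4.5,0,0,0,6],[0.9,0,6.7,0,0,0,6],[1.1,0,6.6,0,0,0,6],[1.2,0,6.6,0,0,0,6],[1.4,0,6.6,0,0,0,6],[1.6,0,6.6,0,0,0,6],[1.8,0,6.5,0,0,0,6]])

```text
clock: 15.12
position: [0.4617, 0.0105, 0.2206]
tool_rot: [-1.475, 1.571, -3.042]
force: [-1.0, -0.2, -1.5]
grip_width: 0.0083
```

>>> play_rows(deltas=[[1.2,0,4.3,0,0,0,6],[1.4,0,4.2,0,0,0,6],[1.4,0,4.3,0,0,0,6],[1.5,0,4.2,0,0,0,6],[1.5,0,4.2,0,0,0,6],[1.7,0,4.2,0,0,0,6],[1.7,0,4.2,0,0,0,6],[1.7,0,4.1,0,0,0,6]])

```text
clock: 16.12
position: [0.4739, 0.0105, 0.2542]
tool_rot: [1.386, 1.571, -0.181]
force: [-1.1, -0.4, -3.1]
grip_width: 0.0084
```

>>> play_rows(deltas=[[1.4,0,3.1,0,0,0,6],[1.4,0,3.0,0,0,0,6],[1.5,0,3.0,0,0,0,6],[1.5,0,3.1,0,0,0,6],[1.5,0,2.9,0,0,0,6],[1.6,0,3.0,0,0,0,6],[1.6,0,3.0,0,0,0,6],[1.7,0,2.9,0,0,0,6]])

```text
clock: 17.12
position: [0.4861, 0.0105, 0.2781]
tool_rot: [1.776, 1.571, 0.208]
force: [-1.3, -1.0, -2.1]
grip_width: 0.0086
```

>>> play_rows(deltas=[[1.7,0,2.9,0,0,0,6],[1.7,0,2.9,0,0,0,6],[1.8,0,2.9,0,0,0,6],[1.8,0,2.8,0,0,0,6],[1.9,0,2.8,0,0,0,6],[1.8,0,2.8,0,0,0,6],[2.0,0,2.8,0,0,0,6],[1.9,0,2.7,0,0,0,6]])

```text
clock: 18.12
position: [0.5006, 0.0105, 0.3006]
tool_rot: [-1.257, 1.571, -2.824]
force: [-0.1, -0.2, -4.0]
grip_width: 0.0084
```

>>> play_rows(deltas=[[1.3,0,1.8,0,0,0,6],[1.4,0,1.8,0,0,0,6],[0,0,0,0,0,0,6],[0,0,0,0,0,0,6],[0,0,0,0,0,0,6],[0,0,0,0,0,0,6]])

```text
clock: 18.88
position: [0.5032, 0.0105, 0.3041]
tool_rot: [-1.291, 1.571, -2.859]
force: [1.1, 0.8, -3.1]
grip_width: 0.0087
```

```bash
python3 - <<'E'
from h import *
from workcell import telemetry,vision
s=telemetry.observe();print(s["position"],s["force"])
t=vision.grab_frame("top")[:,:,::-1];sd=vision.grab_frame("side")[:,:,::-1]
cv2.imwrite("pics/t7.png",t);cv2.imwrite("pics/s7.png",sd)
C=np.zeros((600,800,3),np.uint8)
C[:600,480:]=cv2.resize(t[70:220,276:356],(320,600),interpolation=cv2.INTER_CUBIC)
C[:360,:480]=cv2.resize(sd[100:220,290:450],(480,360),interpolation=cv2.INTER_CUBIC)
cv2.imwrite("pics/w7.png",C)
for n,im in(("top",t),("side",sd)):
    h=cv2.cvtColor(im,cv2.COLOR_BGR2HSV);m=cv2.inRange(h,(22,150,120),(32,255,255))
    k,_,st,c=cv2.connectedComponentsWithStats(m);print(n,[(c[j].round(),st[j,4]) for j in range(1,k) if st[j,4]>8 and 280<c[j][0]<460 and c[j][1]>70])
E
```

```text
[0.50319756 0.01050645 0.30405602] [ 1.14590577  0.75757661 -3.11109125]
top [(array([317.,  93.]), np.int32(60)), (array([317., 105.]), np.int32(65)), (array([316., 119.]), np.int32(96))]
side [(array([399., 178.]), np.int32(25)), (array([413., 180.]), np.int32(19)), (array([427., 182.]), np.int32(17))]
```

View pics/w7.png

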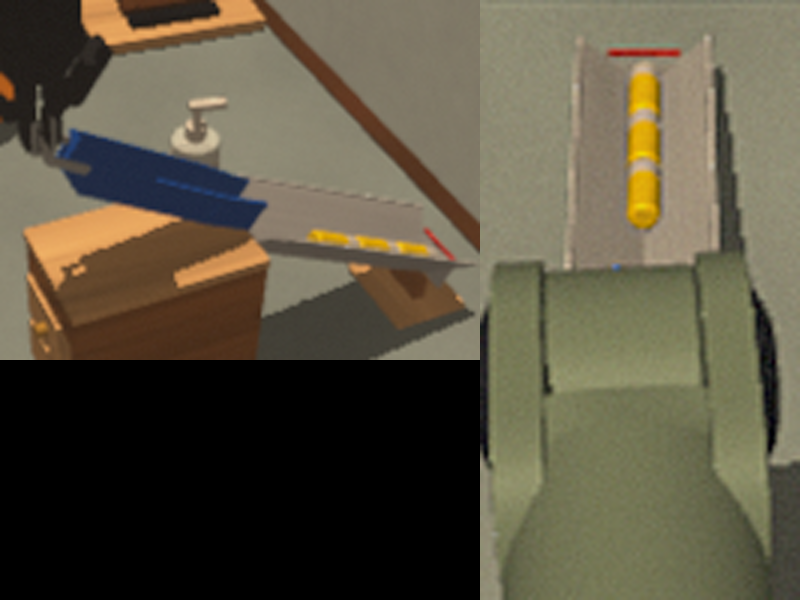

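```bash
python3 - <<'E'
import numpy as np
th=np.r_[31.5,30.5,29,27,25,23,21,19,17, 15,13,11,9,7,5.3,3.8,2.6,1.7,1,.5,.2,0]
r=np.radians(th);p=1000*np.c_[-.256*np.cos(r)+.024*np.sin(r),.256*np.sin(r)+.024*np.cos(r)]
d=np.diff(np.round(p,1),axis=0)
for k in range(0,len(d),8):print([[x[0],0,x[1],0,0,0,6] for x in d[k:k+8].round(1).tolist()])
print(p[0]-p[-1])
E
```

```text
[[-2.7, 0, -3.6, 0, 0, 0, 6], [-3.9, 0, -5.5, 0, 0, 0, 6], [-4.9, 0, -7.5, 0, 0, 0, 6], [-4.7, 0, -7.7, 0, 0, 0, 6], [-4.4, 0, -7.8, 0, 0, 0, 6], [-4.1, 0, -8.0, 0, 0, 0, 6], [-3.8, 0, -8.1, 0, 0, 0, 6], [-3.6, 0, -8.2, 0, 0, 0, 6]]
[[-3.3, 0, -8.4, 0, 0, 0, 6], [-2.9, 0, -8.4, 0, 0, 0, 6], [-2.7, 0, -8.6, 0, 0, 0, 6], [-2.4, 0, -8.6, 0, 0, 0, 6], [-2.1, 0, -8.8, 0, 0, 0, 6], [-1.5, 0, -7.5, 0, 0, 0, 6], [-1.1, 0, -6.6, 0, 0, 0, 6], [-0.8, 0, -5.3, 0, 0, 0, 6]]
[[-0.6, 0, -4.0, 0, 0, 0, 6], [-0.3, 0, -3.1, 0, 0, 0, 6], [-0.3, 0, -2.3, 0, 0, 0, 6], [-0.1, 0, -1.3, 0, 0, 0, 6], [-0.1, 0, -0.9, 0, 0, 0, 6]]
[ 50.26408348 130.22299651]
```

>>> play_rows(deltas=[[-2.7,0,-3.6,0,0,0,6],[-3.9,0,-5.5,0,0,0,6],[-4.9,0,-7.5,0,0,0,6],[-4.7,0,-7.7,0,0,0,6],[-4.4,0,-7.8,0,0,0,6],[-4.1,0,-8.0,0,0,0,6],[-3.8,0,-8.1,0,0,0,6],[-3.6,0,-8.2,0,0,0,6]])

```text
clock: 19.98
position: [0.4709, 0.0105, 0.2471]
tool_rot: [-1.303, 1.571, -2.871]
force: [0.5, 0.4, -1.1]
grip_width: 0.0084
```

>>> play_rows(deltas=[[-3.3,0,-8.4,0,0,0,6],[-2.9,0,-8.4,0,0,0,6],[-2.7,0,-8.6,0,0,0,6],[-2.4,0,-8.6,0,0,0,6],[-2.1,0,-8.8,0,0,0,6],[-1.5,0,-7.5,0,0,0,6],[-1.1,0,-6.6,0,0,0,6],[-0.8,0,-5.3,0,0,0,6]])

```text
clock: 20.98
position: [0.4543, 0.0105, 0.1851]
tool_rot: [-1.09, 1.571, -2.657]
force: [1.3, 0.4, -1.1]
grip_width: 0.0082
```

>>> play_rows(deltas=[[-0.6,0,-4.0,0,0,0,6],[-0.3,0,-3.1,0,0,0,6],[-0.3,0,-2.3,0,0,0,6],[-0.1,0,-0.9,0,0,0,6],[0,0,0,0,0,0,6],[0,0,0,0,0,0,6]])

```text
clock: 21.72
position: [0.4524, 0.0105, 0.1753]
tool_rot: [-1.719, 1.57, 2.997]
force: [-5.1, 1.2, 8.5]
grip_width: 0.0084
```

>>> play_rows(deltas=[[0,0,0.5,0,0,0,10],[0,0,0,0,0,0,18],[0,0,0,0,0,0,28],[0,0,0,0,0,0,30],[0,0,10,0,0,0,30],[0,0,25,0,0,0,30],[0,0,40,0,0,0,30],[0,0,45,0,0,0,30]])

```text
clock: 22.72
position: [0.4526, 0.0103, 0.2975]
tool_rot: [-0.975, 1.57, -2.543]
force: [-0.2, -0.3, 0.4]
grip_width: 0.03
```

>>> play_rows(deltas=[[0,30,20,0,0,0,30],[0,45,0,0,0,0,30],[0,50,0,0,0,0,30],[0,50,0,0,0,0,30],[0,45,0,0,0,0,30],[0,30,0,0,0,0,30],[0,0,0,0,0,0,30]])

```text
clock: 23.6
position: [0.4524, 0.2624, 0.3159]
tool_rot: [-1.732, 1.57, 2.986]
force: [-0.1, -1.1, 0.5]
grip_width: 0.03
```

```bash
python3 - <<'E'
from h import *
from workcell import telemetry,vision
s=telemetry.observe();print(s["position"],s["clock"],s["force"])
t=vision.grab_frame("top")[:,:,::-1];sd=vision.grab_frame("side")[:,:,::-1]
cv2.imwrite("pics/t8.png",t);cv2.imwrite("pics/s8.png",sd)
C=np.zeros((600,800,3),np.uint8)
C[:600,480:]=cv2.resize(t[70:220,276:356],(320,600),interpolation=cv2.INTER_CUBIC)
C[:360,:480]=cv2.resize(sd[100:220,290:450],(480,360),interpolation=cv2.INTER_CUBIC)
C[360:600,:384]=cv2.resize(t,(384,240),interpolation=cv2.INTER_AREA)
cv2.imwrite("pics/w8.png",C)
for n,im in(("top",t),("side",sd)):
    h=cv2.cvtColor(im,cv2.COLOR_BGR2HSV);m=cv2.inRange(h,(22,150,120),(32,255,255))
    k,_,st,c=cv2.connectedComponentsWithStats(m);print(n,[(c[j].round(),st[j,4]) for j in range(1,k) if st[j,4]>8 and 280<c[j][0]<460 and c[j][1]>70])
E
```

```text
[0.45244266 0.26243025 0.31588328] 23.6 [-0.14744934 -1.12012134  0.48075277]
top [(array([317.,  93.]), np.int32(56)), (array([317., 105.]), np.int32(67)), (array([316., 119.]), np.int32(99))]
side [(array([399., 178.]), np.int32(27)), (array([414., 180.]), np.int32(19)), (array([427., 182.]), np.int32(17))]
```

View pics/w8.png

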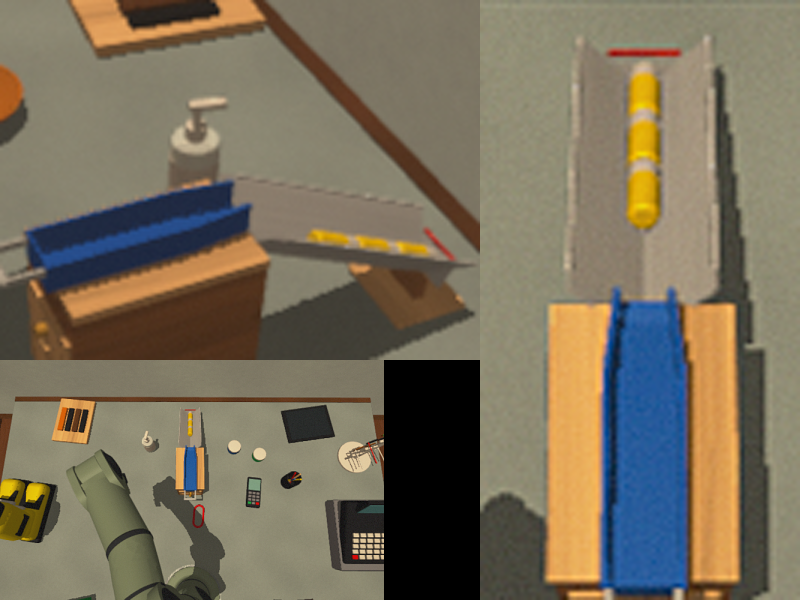

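```bash
python3 -c "
from workcell import workorder
print(workorder.job_done())"
```

```text
the job is handed in; nothing more can be done
None
```

The dispenser is refilled and I handed the job in at 23.6 s. I set the loaded tray on the ledge with its lip at the edge and let go. Then I took the rear bar, tipped the tray steadily to about 31°, lowered the empty tray flat, let go and moved the arm clear.

**Last checks (top and side pictures):**
- **Sticks:** All three lie in line, end to end in the chute's fold, down at the stop. They had not moved between the two looks about 5 s apart.
- **Tray:** It is empty and flat on the ledge. The lip measured about 1.5 mm short of the edge and 2–3 mm off the fold line before tipping. After lowering, the top picture shows the same gap to the edge.
- **Bystanders:** None looks moved in the final picture, though I did not measure them. No force reading came near the limits.

**One disagreement:** The fingertips stood about 20–25 mm farther behind the reported TCP than the text says. My first grasp missed for that reason: the fingers closed to 45 mm over the tray's rims without disturbing it. I corrected for the offset in the later grasps.

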